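# Seat a bell cap against the locators of a drill jig and lock the cam

## Robot

A 6-joint arm with a two-finger parallel gripper is mounted at the origin on a cart in front of the work surface, level with it; the furniture and walls round the work are solid. World frame = base frame: x ahead of the robot, y to its left, z up, the work surface at z = 0. Lengths are in m, angles in rad, forces in N, time in s.
With the tool pointing down it reaches from about 0.375 to 0.825 m from the base axis. Payload 5.5 kg.
Tool frame: the origin (TCP) lies midway between the tips of the shut fingers; the grasp point (between the pads) lies 19 mm behind it; z points along the fingers, y is the line along which they close (so a half turn about z gives the same grasp; the last joint's range is limited). The gripper opens to 85 mm and grips with 20 to 120 N. Pads are 22 mm wide; open, the fingers measure 114 mm over their backs; the gripper's body (76 mm by 85 mm) begins 54 mm behind the grasp point. The pads swing forward as they close: fully open they stand 13 mm farther back than shut.
Start: joints at [-1.132, 0.314, -0.047, 1.21, 0, 1.571], TCP at [0.255, -0.543, 0.231] pointing down, gripper open.
Joint ranges: [-2.67, 2.67], [-0.69, 1.73], [-1.03, 1.25], [-2.08, 2.16], [-1.42, 1.45], [-3.14, 3.14]. Speed limits (rad/s): [2.39, 2.39, 3.01, 3.14, 3.14, 3.14].

## Interface

Orientations are given as a rotation vector (axis times angle).
In Python, from cell import ctrl, imaging, finder gives the robot as it stands.
- The arm moves only by the shell command python3 -m handwheel 'ROWS' [FORCE]. ROWS is JSON, a list of rows, each an object with "jaw": the closure, from 0 (fully open) to 1 (shut); "dp": the shift along the world's x, y, z in m, a list of three; "turn": the turn, a rotation vector about the world's x, y, z in rad, a list of three. A call has 1 to 5 rows; each row shifts and turns the commanded pose from where the row before left it; what a row does not reach is not made up. A row lasts 1/12 s, in which the tool goes at most 41.7 mm and 7.16 degrees, less where a joint would pass 70% of its speed; a pose out of reach is approached as far as the arm can. A call is refused whole if a number of a shift passes 0.0417 or a number of a turn 0.125, either way. A call with a gripper value outside its range is refused whole. The fingers move at their own pace and stop on an object; FORCE is the grip in N (left out, the last holds). Time passes only in rows, so rows that do not move let the fingers close. It gives the time, the measured TCP pose, the force, the opening and the grip force at its end, in the units of the state.
- ctrl.observe(): the state, without advancing time (a new reading comes with each control period).
- imaging.camera(name): name is "scene" or "top" or "wrist"; returns a dict with "pixels" (400x640x3 uint8, blue, green, red), "vertical_fov" (degrees; the focal length in pixels is half the picture's height over the tangent of half this angle, whatever the lens; pixels are square), "cx", "cy" (the principal point, pixels), "dist_coeffs" ([k1, k2, p1, p2, k3] as OpenCV has them; the pictures are not rectified), "rvec" (rotation vector, rad) and "tvec" (3), from world to camera coordinates, as OpenCV has them. Camera axes: x right, y down, z forward; pixel columns grow to the right and rows downward; lengths in m; the calibration is good to about 2 mm. A picture is of the moment at which its call begins. There is no depth.
- ctrl.hand_in(): hands the job in; it is judged then, once.
Trained networks look in a picture, given as the dict that the camera call returned (one of the last four; its "shot" number tells which), for a name from the list of things; names that differ only in an ending like _2 or _b are one class to them, and where a whole thing is asked for, a point or a joint stands for the part that bears it (a point fixed in the world has none). Each returns a list of dicts, best first, with "p" (0 to 1); they miss things now and then, are a little off and sometimes report something else, mostly with a low value. They report only what shows in the picture. A call takes as long as a camera call.
- finder.outline_of(name, picture): "mask" (400x640 bool, what is visible of it).
- finder.place_of(name, picture): "position" ([x, y, z] in m, in world coordinates, good to about 4 mm: a listed point, or the origin of a listed thing).
The state is a dict: "time": time; "joints": joint angles; "dq": joint speeds; "tau": joint torques, N m; "tool_pos": TCP position; "tool_rot": TCP orientation; "wrist_force": force on the tool from outside, world axes, zero at the start; "wrist_torque": the same for the moment, N m; "finger_gap": opening from 0.0 (shut) to 1.0 (fully open); "finger_force": force on a finger pad.
Only numpy, scipy, OpenCV 4.12 (cv2) and the standard library are available. Lean on these libraries where they do the work, as an engineer would, in place of code of your own. Each camera call takes 0.05 s, during which the arm holds its last target. There are 200 camera calls.

## Task

Load the round bell cap into the drill jig, ready for drilling its stud: lift it by the stud onto the free front part of the jig plate and let go, then take it by its rim, slide it in under the bush arm and nudge it gently home until its edge rests against both fixed locating balls. Only then swing the cam lever all the way over, so that the cam holds the cap against both balls, and leave the other things on the bench where they are.

Things in the scene. Friction and masses are not known exactly. Their poses are not given: they have to be found in the camera images.
- cap: Workpiece: turned dull bronze cap, about 0.6 kg. Origin: centre of the underside, z up (yaw means nothing). Flange 120 mm diameter, 12 mm thick; on it a ring-shaped rim, 112 mm outside, 96 mm inside, top at 28 mm (floor inside at 12 mm); in the middle a stud, 19 mm diameter, top at 54 mm. Tips out of the fingers if lifted by one side of the rim; slides on the oiled plate with 1 to 3 N.
- jig: Drill jig, steel plate 12 mm thick, fixed. Origin: plate underside below the nest centre; x: direction in which the cap slides in; y: side of the cam. Plate x -163 to 109, y -68 to 68 mm. A grey arm (30 mm wide, bush 34 mm) reaches over the nest centre from a column at x 93, y 30 mm: underside 70, top 87 mm above the bench, front at x -17 mm. The cap passes below; a hand on the stud does not.
- nest (a point): Centre of the nest, on the top face of the plate (12 mm above the bench): the cap's origin lies here when its flange touches both locating balls. Same axes as the jig.
- apron (a point): Middle of the free front part of the plate, on its top face, 100 mm before the nest (jig x -100 mm): where the cap is put down first. Same axes as the jig.
- ball_end: Fixed steel locating ball, 16 mm diameter, in front of its block, at jig x 68, y -6 mm (68 mm from the nest centre). Origin at bench level under the ball's centre, which is 19 mm above the bench (7 mm above the plate), so that it touches the edge of the flange.
- ball_side: The other fixed locating ball, the same, at jig x -6, y -68 mm (the side away from the cam). The cap slides in along it, sideways play 2 to 4 mm between it and the open cam.
- lever (a joint): Cam lever, rad: 0 open, 2.5 at its stop, fully over. Turns anticlockwise seen from above as the value grows. Starts between 0 and 0.2; needs 2 to 5 N at the knob and stays where it is left.
- knob (a point): Centre of the black ball knob (28 mm diameter) that stands up from the end of the lever: 58 mm above the bench, 85 mm from the pivot. At joint value q it lies from the pivot in the direction (20 degrees + q) counted anticlockwise from the jig's x axis.
- pivot (a point): Axis of the lever and cam, 24 mm above the bench, at jig x -21, y 78 mm. It is spring-backed: it gives way up to 3 mm when the cam is closed on the cap.
- cam_disc: Eccentric cam under the lever: steel disc, 36 mm diameter, 10 mm thick, its middle 6 mm off the pivot. Origin: disc's middle at the plate's top face. With the lever fully over it presses the seated cap with about 17 N against both balls and stays so (just over centre); open, it stands some 7 mm off the seated cap.
- bell_front: Bystander: cow bell lying on its flat side near the front edge of the bench, 97x79x52 mm; origin at the middle of its underside.
- ball_dolly: Bystander: steel ball on a short stem, 62 mm wide, 87 mm high, standing between cap and jig, farther back; origin at its foot. Close behind it (from x 0.6 m on) a heap of bells, over 0.15 m high, is part of the bench: carry the cap past in front of it.

How it is judged:
On the way, in this order (a step that is already met when the one before it is completed fails the run):
1. the cap stands flat on the front of the jig plate, let go, within 50 mm of the apron point, lever still open (horizontal distance between cap and apron below 0.05 m and contact force between the fingers and cap below 0.1 N and linear speed of cap below 0.02 m/s and value of joint lever below 0.8 rad and angle between cap's own z axis and vertical below 0.05 rad and z of cap in the frame of jig between 0.01 and 0.0145 m), for 0.2 s.
2. the cap lies home in the nest, within 3 mm of its seated place, before the lever is swung (still below 0.8 rad) (horizontal distance between cap and nest below 0.003 m and angle between cap's own z axis and vertical below 0.05 rad and z of cap in the frame of jig between 0.01 and 0.0145 m and value of joint lever below 0.8 rad), for 0.2 s.
At the end, for the whole second after the job is handed in: The cap lies flat on the plate within 2 mm of its seated place, the lever is over (above 2.3 rad), and the cap is held in three-point contact: pressed by the cam with more than 4 N and by each locating ball with more than 1.5 N, at rest (horizontal distance between cap and nest below 0.002 m and angle between cap's own z axis and vertical below 0.05 rad and z of cap in the frame of jig between 0.01 and 0.0145 m and value of joint lever above 2.3 rad and contact force between cam_disc and cap above 4 N and contact force between each of ball_end, ball_side and cap above 1.5 N and linear speed of cap below 0.01 m/s); the robot touches nothing.
It fails at once if the cap is rammed against a locating ball with more than 60 N (contact force between any of ball_end, ball_side and cap above 60 N).
It fails at once if the cap is tipped over (angle between cap's own z axis and vertical above 0.6 rad).
It fails at once if a bystander (the ball dolly or the bell at the front edge) is shifted by more than 30 mm (distance of any of bell_front, ball_dolly from where it was at the start of the episode above 0.03 m).
It also fails if it takes over 67 s, if anything falls off the work surface, if the arm or the gripper's body presses on something with over 40 N, if the wrist force passes 120 N, or if a joint passes its speed limit or range.

## Working session

There is one attempt and no reset: what is moved stays moved. The work goes in short steps, Python scripts to look and compute and a shell command to move; the robot and the scene stay as the last step left them, time stands still between calls to the robot, and variables do not carry over. Pictures are saved under pics/ and viewed, at most 10 in all, crops included, and the job is handed in when it is done.

```bash
mkdir -p pics; ls; cat > h.py <<'E'
import numpy as np, cv2
from cell import ctrl, imaging, finder
def K(p):
    f=200/np.tan(np.radians(p["vertical_fov"])/2); return np.array([[f,0,p["cx"]],[0,f,p["cy"]],[0,0,1.]])
def ray(p,uv):
    n=cv2.undistortPoints(np.array([[uv]],float),K(p),np.array(p["dist_coeffs"],float))[0,0]
    R=cv2.Rodrigues(np.array(p["rvec"],float))[0]; t=np.array(p["tvec"],float).ravel()
    return -R.T@t, R.T@np.array([n[0],n[1],1.])
def atz(p,uv,z):
    c,d=ray(p,uv); return c+d*(z-c[2])/d[2]
def proj(p,X):
    return cv2.projectPoints(np.array(X,float).reshape(-1,1,3),np.array(p["rvec"],float),np.array(p["tvec"],float),K(p),np.array(p["dist_coeffs"],float))[0][:,0]
def tri(obs):
    A=0;b=0
    for p,uv in obs:
        c,d=ray(p,uv); d=d/np.linalg.norm(d); M=np.eye(3)-np.outer(d,d); A=A+M; b=b+M@c
    return np.linalg.solve(A,b)
E
python3 - <<'E'
from h import *
np.set_printoptions(precision=4,suppress=True)
s=ctrl.observe(); print(s["time"],s["tool_pos"],s["tool_rot"],s["finger_gap"])
for n in ["scene","top"]:
    p=imaging.camera(n); cv2.imwrite(f"pics/{n}0.png",p["pixels"])
    print(n,ray(p,(320,200)))
    for k in ["cap","jig","nest","apron","ball_end","ball_side","knob","pivot","cam_disc","bell_front","ball_dolly"]:
        r=finder.place_of(k,p)
        print(k,[(round(q["p"],2),np.round(q["position"],4)) for q in r[:2]])
E
```

```text
pics
0.0 [ 0.2547 -0.5426  0.2304] [-3.0646 -0.6834  0.0005] 1.0002031892452838
scene (array([-0.432 ,  0.7197,  0.8317]), array([ 0.6556, -0.5312, -0.5367]))
cap [(0.85, array([ 0.5071, -0.2637, -0.0025])), (0.15, array([0.5963, 0.1169, 0.0107]))]
jig []
nest [(0.62, array([0.5991, 0.1169, 0.0128]))]
apron [(0.85, array([0.5619, 0.0244, 0.0105]))]
ball_end [(0.4, array([0.6271, 0.1794, 0.0017]))]
ball_side []
knob [(0.61, array([0.5114, 0.2086, 0.0561]))]
pivot [(0.6, array([0.5172, 0.127 , 0.0215]))]
cam_disc [(0.65, array([0.5129, 0.1264, 0.0138])), (0.31, array([0.5159, 0.1289, 0.0217]))]
bell_front [(0.63, array([ 0.3896, -0.1032, -0.0017]))]
ball_dolly [(0.98, array([ 0.5865, -0.1665, -0.0002])), (0.72, array([0.6297, 0.1787, 0.0006]))]
top (array([ 0.3693, -0.0484,  1.0432]), array([ 0.1534,  0.0143, -0.9883]))
cap [(0.85, array([ 0.5081, -0.265 ,  0.0025]))]
jig [(0.98, array([ 0.5966,  0.1169, -0.0019]))]
nest [(0.67, array([0.5993, 0.1184, 0.0125]))]
apron [(0.84, array([0.5591, 0.0256, 0.0123]))]
ball_end [(0.42, array([ 0.5046, -0.2663, -0.0004])), (0.38, array([ 0.6319,  0.1814, -0.0009]))]
ball_side [(0.48, array([ 0.6563,  0.0878, -0.0003]))]
knob [(0.93, array([0.5115, 0.2087, 0.0569]))]
pivot [(0.72, array([0.5179, 0.1274, 0.0207]))]
cam_disc [(0.39, array([0.5143, 0.1267, 0.0176]))]
bell_front [(0.63, array([ 0.5977,  0.1202, -0.0019])), (0.2, array([0.517 , 0.1268, 0.0206]))]
ball_dolly [(0.97, array([ 0.5915, -0.1643,  0.0014]))]
```

View pics/top0.png

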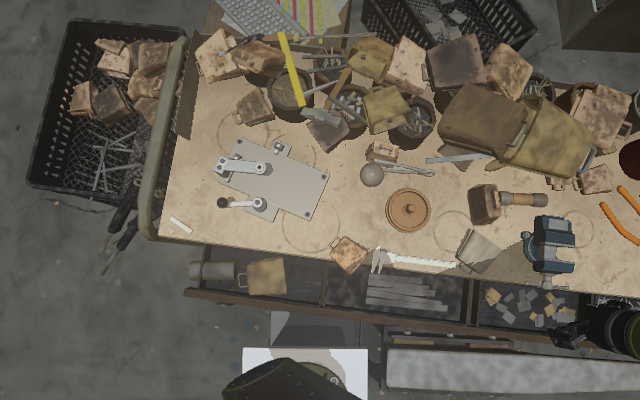

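View pics/scene0.png

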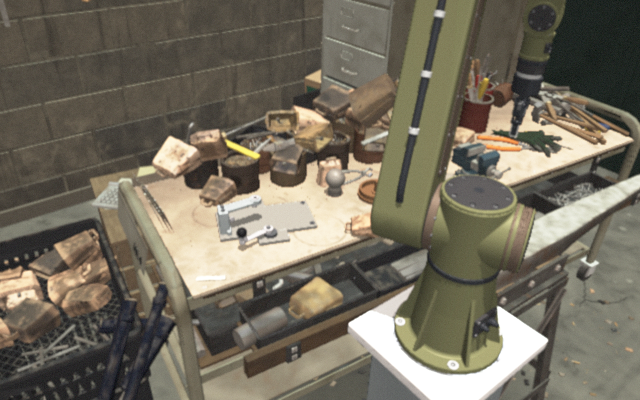

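Top picture: cap centred at about (408,210), dolly at (372,175), jig plate around (270,180), with knob at (222,202) and the front bell at (348,252). The scene picture has the cap partly hidden by the arm, so I'll go over the cap, turning the jaws to the jig's x direction on the way.

```bash
R='{"jaw":0.0,"dp":[0.0125,0.014,0],"turn":[0,0,0.1155]}'
for i in 1; do python3 -m handwheel '[{"jaw":0,"dp":[0.0125,0.014,0],"turn":[0,0,0.1155]},{"jaw":0,"dp":[0.0125,0.014,0],"turn":[0,0,0.1155]},{"jaw":0,"dp":[0.0125,0.014,0],"turn":[0,0,0.1155]},{"jaw":0,"dp":[0.0125,0.014,0],"turn":[0,0,0.1155]},{"jaw":0,"dp":[0.0125,0.014,0],"turn":[0,0,0.1155]}]'
python3 -m handwheel '[{"jaw":0,"dp":[0.0125,0.014,0],"turn":[0,0,0.1155]},{"jaw":0,"dp":[0.0125,0.014,0],"turn":[0,0,0.1155]},{"jaw":0,"dp":[0.0125,0.014,0],"turn":[0,0,0.1155]},{"jaw":0,"dp":[0.0125,0.014,0],"turn":[0,0,0.1155]},{"jaw":0,"dp":[0.0125,0.014,0],"turn":[0,0,0.1155]}]'
python3 -m handwheel '[{"jaw":0,"dp":[0.0125,0.014,0],"turn":[0,0,0.1155]},{"jaw":0,"dp":[0.0125,0.014,0],"turn":[0,0,0.1155]},{"jaw":0,"dp":[0.0125,0.014,0],"turn":[0,0,0.1155]},{"jaw":0,"dp":[0.0125,0.014,0],"turn":[0,0,0.1155]},{"jaw":0,"dp":[0.0125,0.014,0],"turn":[0,0,0.1155]}]'
done
python3 - <<'E'
from h import *
np.set_printoptions(precision=4,suppress=True)
s=ctrl.observe(); print(s["time"],s["tool_pos"],s["tool_rot"],s["joints"],s["wrist_force"])
from scipy.spatial.transform import Rotation as Ro
y=Ro.from_rotvec(s["tool_rot"]).as_matrix()[:,1];print("yaw",np.degrees(np.arctan2(y[1],y[0])))
p=imaging.camera("wrist"); cv2.imwrite("pics/w1.png",p["pixels"]); print(ray(p,(320,200)))
for k in ["cap","ball_dolly"]: print([(q["p"],q["position"]) for q in finder.place_of(k,p)[:2]])
E
```

```text
time: 1.62
tool_pos: [0.3179, -0.4725, 0.2313]
tool_rot: [2.74, 1.536, 0.0]
wrist_force: [0.9, 0.7, -0.1]
finger_gap: 1.001
finger_force: 0.0
time: 2.03
tool_pos: [0.3805, -0.4024, 0.2314]
tool_rot: [2.189, 2.253, 0.0]
wrist_force: [0.1, -0.9, 0.9]
finger_gap: 0.997
finger_force: 0.0
time: 2.45
tool_pos: [0.443, -0.3324, 0.2314]
tool_rot: [1.457, 2.783, -0.0]
wrist_force: [0.1, 0.3, 0.4]
finger_gap: 0.999
finger_force: 0.0
2.45 [ 0.443  -0.3324  0.2314] [ 1.4571  2.7831 -0.0001] [-0.6438  0.2264 -0.1617  1.1826 -0.      0.3208] [0.0715 0.3345 0.386 ]
yaw 34.73264882013661
(array([ 0.3962, -0.2645,  0.3735]), array([ 0.2016, -0.2599, -0.9445]))
[(0.77, [0.5102, -0.2654, 0.0025])]
[(0.87, [0.59, -0.1619, 0.0])]
```

View pics/w1.png

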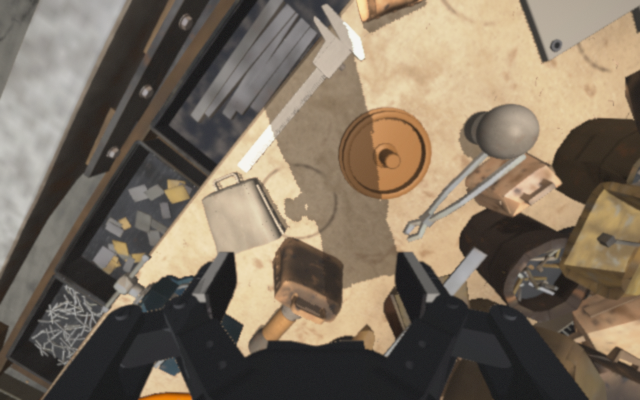

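The wrist picture shows the cap at (385,152), stud top near (389,158), all visible. I'll complete the approach, then fit the cap from two views.

```bash
cat >> h.py <<'E'
from scipy.optimize import minimize
def circ(c,r,z): a=np.linspace(0,2*np.pi,60,endpoint=False); return np.c_[c[0]+r*np.cos(a),c[1]+r*np.sin(a),np.full(60,z)]
def capmask(p,X):
    m=np.zeros((1600,2560),np.uint8)
    for pts in (np.r_[circ(X,.06,X[2]),circ(X,.06,X[2]+.012)],np.r_[circ(X,.056,X[2]+.012),circ(X,.056,X[2]+.028)],np.r_[circ(X,.0095,X[2]+.012),circ(X,.0095,X[2]+.054)]):
        uv=proj(p,pts); cv2.fillConvexPoly(m,cv2.convexHull(np.round((uv+.5)*4).astype(np.int32)),255)
    return cv2.resize(m,(640,400),interpolation=cv2.INTER_AREA)/255.
def fitcap(ps,X0,fixz=None):
    ms=[(p,finder.outline_of("cap",p)[0]["mask"].astype(float)) for p in ps]
    def f(x):
        X=x if fixz is None else [x[0],x[1],fixz]
        return sum(np.abs(capmask(p,X)-m).sum()/m.sum() for p,m in ms)
    x0=np.array(X0[:3] if fixz is None else X0[:2],float)
    sim=np.r_[[x0],x0+.008*np.eye(len(x0))]
    r=minimize(f,x0,method="Nelder-Mead",options=dict(initial_simplex=sim,xatol=1e-4,fatol=1e-4))
    return r.x,r.fun/len(ms)
E
cat > a.py <<'E'
from h import *
import pickle
p=imaging.camera("wrist"); pickle.dump(p,open("w1.pkl","wb"))
print(fitcap([p],[.508,-.264],0.)); t=imaging.camera("top"); print(fitcap([t],[.508,-.264],0.)); print("both, z free",fitcap([p,t],[.508,-.264,0]))
E
python3 a.py
python3 -m handwheel '[{"jaw":0,"dp":[0.013,0.0136,0],"turn":[0,0,0.115]},{"jaw":0,"dp":[0.013,0.0136,0],"turn":[0,0,0.115]},{"jaw":0,"dp":[0.013,0.0136,0],"turn":[0,0,0.115]},{"jaw":0,"dp":[0.013,0.0136,0],"turn":[0,0,0.115]},{"jaw":0,"dp":[0.013,0.0136,0],"turn":[0,0,0.115]}]'
python3 a.py
```

```text
(array([ 0.50585146, -0.26546496]), np.float64(0.021504443712017388))
(array([ 0.50623121, -0.26609853]), np.float64(0.038226108682073705))
both, z free (array([ 0.506732  , -0.26569842, -0.00284893]), np.float64(0.02561442509912677))
time: 3.32
tool_pos: [0.5076, -0.2652, 0.2313]
tool_rot: [0.611, 3.082, -0.0]
wrist_force: [0.6, -0.5, 0.1]
finger_gap: 0.999
finger_force: 0.0
(array([ 0.50579423, -0.26539374]), np.float64(0.016547180427246493))
(array([ 0.50666802, -0.26528884]), np.float64(0.0279818268770923))
both, z free (array([ 0.50643892, -0.26574482, -0.00235172]), np.float64(0.020774105195995058))
```

```bash
python3 -m handwheel '[{"jaw":0.45,"dp":[-0.0015,0,-0.02],"turn":[0,0,0]},{"jaw":0.45,"dp":[0,0,-0.03],"turn":[0,0,0]},{"jaw":0.45,"dp":[0,0,-0.04],"turn":[0,0,0]},{"jaw":0.45,"dp":[0,0,-0.04],"turn":[0,0,0]},{"jaw":0.45,"dp":[0,0,-0.03],"turn":[0,0,0]}]' 50
python3 -m handwheel '[{"jaw":0.45,"dp":[0,0,-0.02],"turn":[0,0,0]},{"jaw":0.45,"dp":[0,0,-0.02],"turn":[0,0,0]},{"jaw":0.45,"dp":[0,0,-0.009],"turn":[0,0,0]},{"jaw":0.45,"dp":[0,0,0],"turn":[0,0,0]}]'
python3 -m handwheel '[{"jaw":1,"dp":[0,0,0],"turn":[0,0,0]},{"jaw":1,"dp":[0,0,0],"turn":[0,0,0]},{"jaw":1,"dp":[0,0,0],"turn":[0,0,0]},{"jaw":1,"dp":[0,0,0],"turn":[0,0,0]},{"jaw":1,"dp":[0,0,0],"turn":[0,0,0]}]' 60
python3 -m handwheel '[{"jaw":1,"dp":[0,0,0.01],"turn":[0,0,0]},{"jaw":1,"dp":[0,0,0.02],"turn":[0,0,0]},{"jaw":1,"dp":[0,0,0.02],"turn":[0,0,0]},{"jaw":1,"dp":[0,0,0.02],"turn":[0,0,0]},{"jaw":1,"dp":[0,0,0],"turn":[0,0,0]}]'
```

```text
time: 4.03
tool_pos: [0.504, -0.2655, 0.0687]
tool_rot: [-0.621, -3.078, -0.0]
wrist_force: [-0.5, 0.5, -0.2]
finger_gap: 0.552
finger_force: 0.0
time: 4.37
tool_pos: [0.5037, -0.265, 0.0202]
tool_rot: [-0.619, -3.076, -0.002]
wrist_force: [0.1, 0.3, -0.2]
finger_gap: 0.548
finger_force: 0.0
time: 4.78
tool_pos: [0.5069, -0.2662, 0.0241]
tool_rot: [0.617, 3.078, -0.003]
wrist_force: [-2.9, -1.4, 6.6]
finger_gap: 0.2
finger_force: 59.2
time: 5.2
tool_pos: [0.508, -0.2659, 0.0962]
tool_rot: [0.616, 3.075, -0.002]
wrist_force: [1.6, -1.3, -5.4]
finger_gap: 0.209
finger_force: 59.2
```

```bash
python3 -m handwheel '[{"jaw":1,"dp":[0,0,0.02],"turn":[0,0,0]},{"jaw":1,"dp":[0,0,0.025],"turn":[0,0,0]},{"jaw":1,"dp":[-0.01,0.005,0.02],"turn":[0,0,0]},{"jaw":1,"dp":[-0.015,0.015,0],"turn":[0,0,0]},{"jaw":1,"dp":[-0.012,0.025,0],"turn":[0,0,0]}]'
python3 -m handwheel '[{"jaw":1,"dp":[0,0.03,0],"turn":[0,0,0]},{"jaw":1,"dp":[0,0.03,0],"turn":[0,0,0]},{"jaw":1,"dp":[0,0.03,0],"turn":[0,0,0]},{"jaw":1,"dp":[0,0.03,0],"turn":[0,0,0]},{"jaw":1,"dp":[0.01,0.03,0],"turn":[0,0,0]}]'
python3 -m handwheel '[{"jaw":1,"dp":[0.015,0.03,0],"turn":[0,0,0]},{"jaw":1,"dp":[0.015,0.02,0],"turn":[0,0,0]},{"jaw":1,"dp":[0.01,0.01,0],"turn":[0,0,0]},{"jaw":1,"dp":[0,0,0],"turn":[0,0,0]},{"jaw":1,"dp":[0,0,0],"turn":[0,0,0]}]'
python3 - <<'E'
from h import *
import pickle
np.set_printoptions(precision=4,suppress=True)
for n in ["wrist","top"]:
    p=imaging.camera(n); cv2.imwrite(f"pics/{n}2.png",p["pixels"]); pickle.dump(p,open(n+"2.pkl","wb"))
    for k in ["nest","apron","knob","pivot","ball_end","ball_side"]: print(n,k,[(round(q["p"],2),np.array(q["position"])) for q in finder.place_of(k,p)[:1]])
E
```

```text
time: 5.62
tool_pos: [0.469, -0.2213, 0.1577]
tool_rot: [0.62, 3.078, -0.002]
wrist_force: [0.7, 1.2, -5.9]
finger_gap: 0.202
finger_force: 59.3
time: 6.03
tool_pos: [0.4758, -0.0685, 0.1559]
tool_rot: [-0.617, -3.076, 0.0]
wrist_force: [-0.0, -0.7, -6.5]
finger_gap: 0.205
finger_force: 59.4
time: 6.45
tool_pos: [0.5184, -0.0098, 0.1563]
tool_rot: [-0.614, -3.079, 0.001]
wrist_force: [0.4, -1.2, -6.5]
finger_gap: 0.204
finger_force: 59.7
wrist nest []
wrist apron [(0.18, array([ 0.3884, -0.1014, -0.0012]))]
wrist knob [(0.61, array([0.5107, 0.2122, 0.0562]))]
wrist pivot [(0.79, array([0.5133, 0.1303, 0.0236]))]
wrist ball_end []
wrist ball_side [(0.95, array([ 0.6586,  0.0906, -0.0017]))]
top nest []
top apron []
top knob [(0.59, array([0.5142, 0.2121, 0.0589]))]
top pivot []
top ball_end []
top ball_side []
```

View pics/wrist2.png

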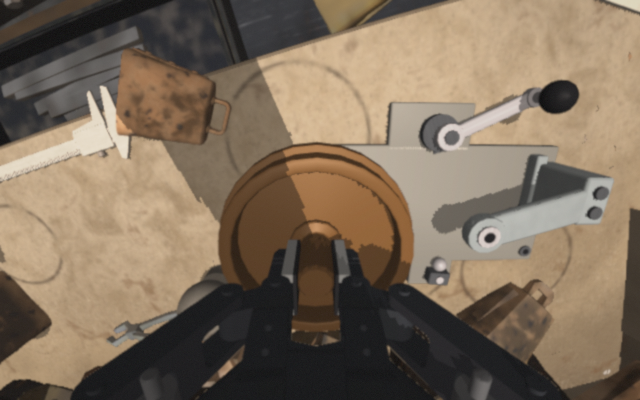

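The wrist picture shows the cap level in the fingers, cam pivot (450,136), knob (558,97), bush (489,238), plate corner (556,147), side ball (438,267). I'll enlarge the jig in the first top picture for its exact pose.

```bash
python3 -c "
import cv2;i=cv2.imread('pics/top0.png')[132:228,208:336];cv2.imwrite('pics/topcrop.png',cv2.resize(i,None,fx=6,fy=6,interpolation=cv2.INTER_CUBIC))"
```

```text
(no output)
```

View pics/topcrop.png

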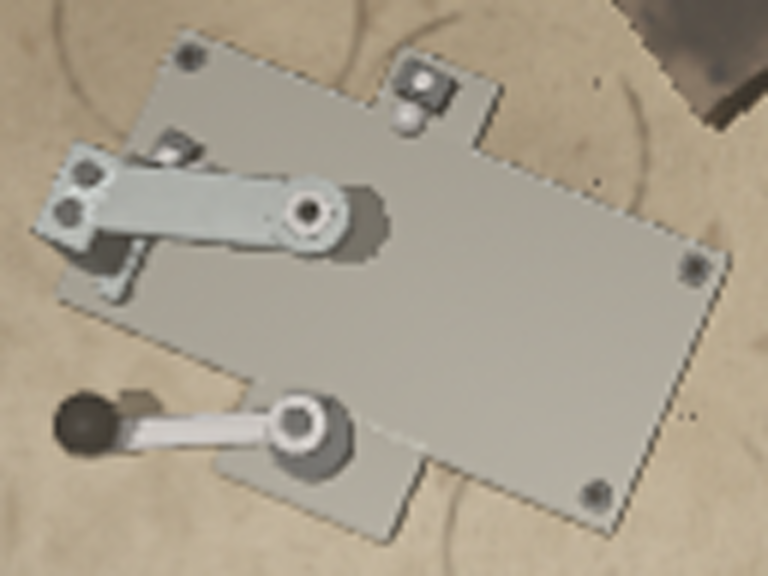

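```bash
cat > fitjig.py <<'E'
from h import *
import pickle
from scipy.optimize import least_squares
np.set_printoptions(precision=4,suppress=True)
t=imaging.camera("top"); w=pickle.load(open("wrist2.pkl","rb"))
f=lambda x,y:(208+(x+.5)/6-.5,132+(y+.5)/6-.5)
T=[((-163,-68,12),f(731,258)),((-163,68,12),f(612,537)),((109,-68,12),f(183,30)),((109,68,12),f(58,298)),((0,0,87),f(309,211)),((-6,-68,19),f(408,117))]
W=[((109,68,12),(556,146)),((0,0,87),(489,238)),((-6,-68,19),(438,265))]
def X(v,P,dz=0):
    P=np.array(P,float)/1000; c,s=np.cos(v[2]),np.sin(v[2])
    return np.c_[v[0]+c*P[:,0]-s*P[:,1],v[1]+s*P[:,0]+c*P[:,1],P[:,2]]
def fit(sets):
    g=lambda v:np.concatenate([(proj(p,X(v,[a for a,_ in S]))-[b for _,b in S]).ravel()*s for p,S,s in sets])
    r=least_squares(g,[.599,.118,1.178],loss="soft_l1"); print(r.x,np.degrees(r.x[2]),np.round(r.fun.reshape(-1,2),1).tolist()); return r.x
fit([(t,T,1)]); fit([(w,W,1)]); v=fit([(t,T,1),(w,W,.6)])
print("apron,nest,pivot,ball",X(v,[(-100,0,12),(0,0,12),(-21,78,24),(-6,-68,19)]))
print("bush height by two views",tri([(t,T[4][1]),(w,W[1][1])]),"corner",tri([(t,T[3][1]),(w,W[0][1])]))
print(fitcap([w],[.518,-.01,.13]))
E
python3 fitjig.py
```

```text
[0.598  0.1174 1.1807] 67.64678412455346 [[0.6, -0.2], [0.1, 0.1], [-0.3, -0.6], [-1.2, -0.1], [0.1, 0.5], [0.4, 0.2]]
[0.5994 0.1166 1.1887] 68.10829629081098 [[2.0, -0.3], [-1.1, 0.6], [0.1, -0.3]]
[0.5986 0.117  1.1806] 67.64323728684872 [[0.8, -0.5], [0.3, -0.1], [-0.2, -0.8], [-1.0, -0.3], [0.2, 0.2], [0.5, -0.0], [1.6, -0.2], [-0.5, -0.2], [-0.1, -0.6]]
apron,nest,pivot,ball [[0.5606 0.0245 0.012 ]
 [0.5986 0.117  0.012 ]
 [0.5185 0.1273 0.024 ]
 [0.6592 0.0856 0.019 ]]
bush height by two views [0.5992 0.1176 0.0871] corner [0.5764 0.241  0.0119]
(array([ 0.5174, -0.0092,  0.1275]), np.float64(0.26690883190883186))
```

```bash
python3 -m handwheel '[{"jaw":1,"dp":[0.012,0.01,0],"turn":[0,0,0]},{"jaw":1,"dp":[0.015,0.012,-0.01],"turn":[0,0,0]},{"jaw":1,"dp":[0.015,0.012,-0.02],"turn":[0,0,0]},{"jaw":1,"dp":[0,0,-0.025],"turn":[0,0,0]},{"jaw":1,"dp":[0,0,-0.025],"turn":[0,0,0]}]'
python3 -m handwheel '[{"jaw":1,"dp":[0,0,-0.02],"turn":[0,0,0]},{"jaw":1,"dp":[0,0,-0.01],"turn":[0,0,0]},{"jaw":1,"dp":[0,0,-0.004],"turn":[0,0,0]},{"jaw":1,"dp":[0,0,0],"turn":[0,0,0]},{"jaw":1,"dp":[0,0,0],"turn":[0,0,0]}]'
python3 -c "
from h import *
p=imaging.camera('wrist');print(fitcap([p],[.56,.025,.02]))"
```

```text
time: 7.67
tool_pos: [0.5628, 0.0247, 0.077]
tool_rot: [0.614, 3.078, 0.001]
wrist_force: [-1.0, 0.2, -6.6]
finger_gap: 0.208
finger_force: 60.0
time: 8.08
tool_pos: [0.5618, 0.0238, 0.0443]
tool_rot: [0.617, 3.079, 0.001]
wrist_force: [0.7, -0.0, -5.8]
finger_gap: 0.201
finger_force: 59.9
(array([0.54945837, 0.12570662, 0.06288539]), np.float64(0.3948514320928114))
```

```bash
python3 -m handwheel '[{"jaw":1,"dp":[-0.001,0.001,-0.003],"turn":[0,0,0]},{"jaw":1,"dp":[0,0,-0.002],"turn":[0,0,0]},{"jaw":1,"dp":[0,0,-0.001],"turn":[0,0,0]},{"jaw":1,"dp":[0,0,0],"turn":[0,0,0]}]'
python3 -m handwheel '[{"jaw":1,"dp":[0,0,-0.0012],"turn":[0,0,0]},{"jaw":1,"dp":[0,0,0],"turn":[0,0,0]}]'
python3 -m handwheel '[{"jaw":1,"dp":[0,0,-0.001],"turn":[0,0,0]},{"jaw":1,"dp":[0,0,0],"turn":[0,0,0]}]'
```

```text
time: 8.52
tool_pos: [0.5597, 0.0249, 0.0372]
tool_rot: [-0.617, -3.08, 0.0]
wrist_force: [-0.1, 0.2, -6.0]
finger_gap: 0.198
finger_force: 60.1
time: 8.68
tool_pos: [0.56, 0.0249, 0.0361]
tool_rot: [0.617, 3.08, 0.0]
wrist_force: [0.8, 0.3, -5.4]
finger_gap: 0.206
finger_force: 60.4
time: 8.85
tool_pos: [0.5601, 0.0249, 0.0361]
tool_rot: [0.617, 3.08, 0.0]
wrist_force: [-3.8, -0.6, 3.6]
finger_gap: 0.204
finger_force: 61.4
```

```bash
python3 -m handwheel '[{"jaw":0.5,"dp":[0,0,0],"turn":[0,0,0]},{"jaw":0.5,"dp":[0,0,0],"turn":[0,0,0]},{"jaw":0.5,"dp":[0,0,0],"turn":[0,0,0]},{"jaw":0.5,"dp":[0,0,0.01],"turn":[0,0,0]},{"jaw":0.5,"dp":[0,0,0.03],"turn":[0,0,0]}]'
python3 -m handwheel '[{"jaw":0.5,"dp":[0,0,0.03],"turn":[0,0,0]},{"jaw":0.5,"dp":[0,0,0.03],"turn":[0,0,0]},{"jaw":0.7,"dp":[-0.02,-0.028,0.01],"turn":[0,0,0]},{"jaw":0.7,"dp":[-0.02,-0.028,0],"turn":[0,0,0]},{"jaw":0.7,"dp":[0,0,0],"turn":[0,0,0]}]'
python3 - <<'E'
from h import *
np.set_printoptions(precision=4,suppress=True)
print(ctrl.observe()["tool_pos"])
p=imaging.camera("wrist"); t=imaging.camera("top"); cv2.imwrite("pics/w3.png",p["pixels"])
c=.0
X=np.array([.56,.025])
for q in ([p],[t],[p,t]):
    x,f=fitcap(q,X,.012); d=x-[.5986,.117]; a=np.radians(67.65)
    print(x,f,"in jig",d@[np.cos(a),np.sin(a)],d@[-np.sin(a),np.cos(a)])
E
```

```text
time: 9.27
tool_pos: [0.5567, 0.0247, 0.0724]
tool_rot: [-0.616, -3.074, 0.003]
wrist_force: [0.0, -0.5, -0.2]
finger_gap: 0.501
finger_force: 0.0
time: 9.68
tool_pos: [0.5177, -0.0344, 0.1469]
tool_rot: [0.621, 3.079, -0.003]
wrist_force: [-0.2, -0.4, -1.3]
finger_gap: 0.302
finger_force: 0.0
[ 0.5177 -0.0344  0.1469]
[0.56   0.0255] 0.051684357265951726 in jig -0.09926182241275419 0.00092423963990447Traceback (most recent call last):
  File "<stdin>", line 8, in <module>
  File "h.py", line 26, in fitcap
    ms=[(p,finder.outline_of("cap",p)[0]["mask"].astype(float)) for p in ps]
           ~~~~~~~~~~~~~~~~~~~~~~~~~~^^^
IndexError: list index out of range
```

View pics/w3.png

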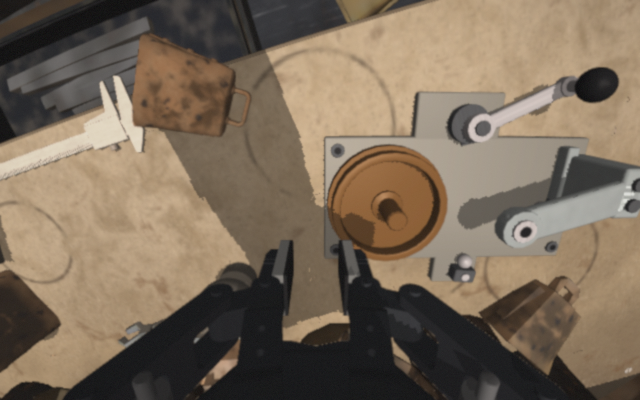

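Cap stands let go on the front of the plate at jig (-99, +1) mm, cap at (387,205) in the picture. Next I take the back of the rim.

```bash
python3 -m handwheel '[{"jaw":0.7,"dp":[0.0115,0.006,-0.01],"turn":[0,0,0]},{"jaw":0.7,"dp":[0.011,0.0056,-0.02],"turn":[0,0,0]},{"jaw":0.7,"dp":[0,0,-0.02],"turn":[0,0,0]},{"jaw":0.7,"dp":[0,0,-0.01],"turn":[0,0,0]},{"jaw":0.7,"dp":[0,0,0],"turn":[0,0,0]}]' 25
python3 -m handwheel '[{"jaw":0.7,"dp":[0,0,-0.02],"turn":[0,0,0]},{"jaw":0.7,"dp":[0,0,-0.02],"turn":[0,0,0]},{"jaw":0.7,"dp":[0,0,-0.01],"turn":[0,0,0]},{"jaw":0.7,"dp":[0,0,-0.004],"turn":[0,0,0]},{"jaw":0.7,"dp":[0,0,0],"turn":[0,0,0]}]'
```

```text
time: 10.3
tool_pos: [0.5405, -0.0187, 0.0823]
tool_rot: [-0.614, -3.076, 0.001]
wrist_force: [0.1, 0.5, -0.6]
finger_gap: 0.298
finger_force: 0.0
time: 10.72
tool_pos: [0.5419, -0.0194, 0.0308]
tool_rot: [-0.616, -3.079, 0.0]
wrist_force: [-0.8, -0.4, 0.1]
finger_gap: 0.301
finger_force: 0.0
```

```bash
python3 -m handwheel '[{"jaw":0.7,"dp":[-0.0014,-0.0034,0],"turn":[0,0,0]},{"jaw":1,"dp":[0,0,0],"turn":[0,0,0]},{"jaw":1,"dp":[0,0,0],"turn":[0,0,0]},{"jaw":1,"dp":[0,0,0],"turn":[0,0,0]},{"jaw":1,"dp":[0,0,0],"turn":[0,0,0]}]' 25
python3 - <<'E'
from h import *
s=ctrl.observe();print(s["tool_pos"],s["wrist_force"])
p=imaging.camera("wrist"); cv2.imwrite("pics/w4.png",p["pixels"])
x,f=fitcap([p],[.56,.025],.012); d=x-[.5986,.117]; a=np.radians(67.65)
print(x,f,"in jig",d@[np.cos(a),np.sin(a)],d@[-np.sin(a),np.cos(a)])
E
```

```text
time: 11.13
tool_pos: [0.5418, -0.0234, 0.0323]
tool_rot: [0.617, 3.079, -0.001]
wrist_force: [-1.6, -1.9, 7.1]
finger_gap: 0.082
finger_force: 23.4
[ 0.54177806 -0.02336389  0.0322557 ] [-1.58049141 -1.934246    7.09698525]
[0.55952037 0.02518561] 0.2689373023559751 in jig -0.09977768560947395 0.001230249986724767
```

View pics/w4.png

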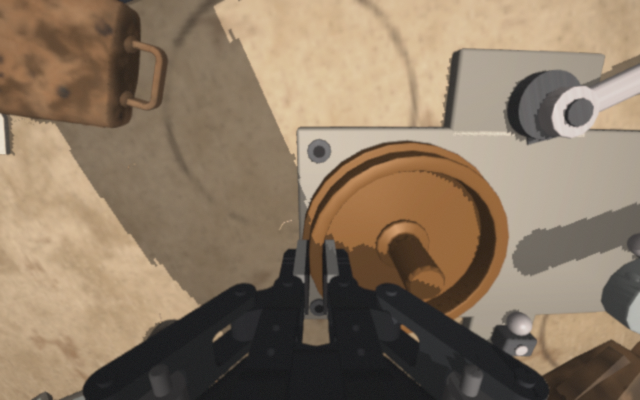

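Wrist picture: fingers straddle the back of the rim at (317,270), cap free ahead. I relieve the vertical load a bit and slide it in along the jig axis.

```bash
python3 -m handwheel '[{"jaw":1,"dp":[0,0,0.001],"turn":[0,0,0]},{"jaw":1,"dp":[0.003,0.0074,0],"turn":[0,0,0]},{"jaw":1,"dp":[0.003,0.0074,0],"turn":[0,0,0]},{"jaw":1,"dp":[0.003,0.0074,0],"turn":[0,0,0]},{"jaw":1,"dp":[0,0,0],"turn":[0,0,0]}]'
python3 -m handwheel '[{"jaw":1,"dp":[0.003,0.0074,0],"turn":[0,0,0]},{"jaw":1,"dp":[0.003,0.0074,0],"turn":[0,0,0]},{"jaw":1,"dp":[0.003,0.0074,0],"turn":[0,0,0]},{"jaw":1,"dp":[0.003,0.0074,0],"turn":[0,0,0]},{"jaw":1,"dp":[0,0,0],"turn":[0,0,0]}]'
python3 -m handwheel '[{"jaw":1,"dp":[0.003,0.0074,0],"turn":[0,0,0]},{"jaw":1,"dp":[0.003,0.0074,0],"turn":[0,0,0]},{"jaw":1,"dp":[0.003,0.0074,0],"turn":[0,0,0]},{"jaw":1,"dp":[0,0,0],"turn":[0,0,0]},{"jaw":1,"dp":[0,0,0],"turn":[0,0,0]}]'
cat > st.py <<'E'
from h import *
import sys
a=np.radians(67.65);u=np.array([np.cos(a),np.sin(a)]);v=np.array([-u[1],u[0]])
def j(x): d=np.array(x)[:2]-[.5986,.117]; return np.round([d@u*1000,d@v*1000],1)
s=ctrl.observe();w=np.array(s["wrist_force"]);print("t",round(s["time"],2),"tool jig",j(s["tool_pos"]),"z",s["tool_pos"][2],"F jig",np.round([w[:2]@u,w[:2]@v,w[2]],1),"gap",s["finger_gap"])
p=imaging.camera("wrist"); cv2.imwrite(f"pics/{sys.argv[1]}.png",p["pixels"])
q=finder.place_of("cap",p); print([(round(k["p"],2),j(k["position"])) for k in q[:1]])
E
python3 st.py w5
```

```text
time: 11.65
tool_pos: [0.5511, 0.0012, 0.0323]
tool_rot: [0.614, 3.08, 0.003]
wrist_force: [1.1, 1.5, 2.5]
finger_gap: 0.083
finger_force: 23.3
time: 12.07
tool_pos: [0.5633, 0.0305, 0.0323]
tool_rot: [0.615, 3.08, 0.002]
wrist_force: [1.3, -0.3, 3.7]
finger_gap: 0.081
finger_force: 23.7
time: 12.48
tool_pos: [0.5719, 0.0523, 0.0325]
tool_rot: [0.615, 3.08, 0.003]
wrist_force: [-0.6, -0.0, 4.3]
finger_gap: 0.078
finger_force: 23.6
t 12.48 tool jig [-70.    0.1] z 0.032496842302260284 F jig [-0.3  0.5  4.3] gap 0.07840004996552606
[(0.91, array([-15.6,   2. ]))]
```

```bash
python3 -m handwheel '[{"jaw":1,"dp":[0.0015,0.0037,0],"turn":[0,0,0]},{"jaw":1,"dp":[0.0015,0.0037,0],"turn":[0,0,0]},{"jaw":1,"dp":[0.0012,0.0028,0],"turn":[0,0,0]},{"jaw":1,"dp":[0,0,0],"turn":[0,0,0]},{"jaw":1,"dp":[0,0,0],"turn":[0,0,0]}]'
python3 st.py w6
python3 -m handwheel '[{"jaw":1,"dp":[0.0008,0.0019,0],"turn":[0,0,0]},{"jaw":1,"dp":[0,0,0],"turn":[0,0,0]},{"jaw":1,"dp":[0,0,0],"turn":[0,0,0]}]'
python3 st.py w7
```

```text
time: 13.0
tool_pos: [0.5751, 0.06, 0.0325]
tool_rot: [0.618, 3.08, -0.004]
wrist_force: [-1.4, -6.0, 8.4]
finger_gap: 0.082
finger_force: 24.7
t 13.0 tool jig [-61.7   0. ] z 0.03248151875927599 F jig [-6.1 -1.   8.4] gap 0.08179444762659548
[(0.92, array([-7.1,  3.9]))]
time: 13.35
tool_pos: [0.5758, 0.0614, 0.0325]
tool_rot: [0.618, 3.08, -0.005]
wrist_force: [-2.2, -7.0, 9.5]
finger_gap: 0.078
finger_force: 25.4
t 13.35 tool jig [-60.1  -0. ] z 0.032497715106186695 F jig [-7.4 -0.6  9.5] gap 0.0780860866098778
[(0.77, array([-7.6,  1.7]))]
```

View pics/w7.png

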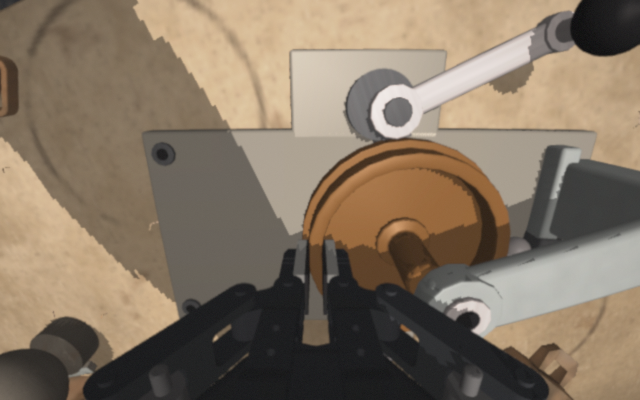

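Picture shows the cap still short of the end ball (517,245); the right finger linkage at (430,290) meets the bush arm, and the force is straight back along jig x. So I back off, let go, turn the hand by 90° and nudge the rim from behind with both fingers, which keeps the hand clear of the arm.

```bash
python3 -m handwheel '[{"jaw":1,"dp":[-0.0012,-0.003,0],"turn":[0,0,0]},{"jaw":1,"dp":[-0.0012,-0.003,0],"turn":[0,0,0]},{"jaw":1,"dp":[0,0,0],"turn":[0,0,0]},{"jaw":0.8,"dp":[0,0,0],"turn":[0,0,0]},{"jaw":0.8,"dp":[0,0,0],"turn":[0,0,0]}]'
python3 -m handwheel '[{"jaw":0.8,"dp":[0,0,0.01],"turn":[0,0,0]},{"jaw":0.8,"dp":[0,0,0.015],"turn":[0,0,0]},{"jaw":0.8,"dp":[-0.008,-0.018,0.03],"turn":[0,0,0]},{"jaw":0.8,"dp":[-0.01,-0.022,0.03],"turn":[0,0,0]},{"jaw":0.6,"dp":[0,0,0],"turn":[0,0,0]}]'
python3 -m handwheel '[{"jaw":0.6,"dp":[0,0,0],"turn":[0,0,-0.121]},{"jaw":0.6,"dp":[0,0,0],"turn":[0,0,-0.121]},{"jaw":0.6,"dp":[0,0,0],"turn":[0,0,-0.121]},{"jaw":0.6,"dp":[0,0,0],"turn":[0,0,-0.121]},{"jaw":0.6,"dp":[0,0,0],"turn":[0,0,-0.121]}]'
python3 -m handwheel '[{"jaw":0.6,"dp":[0,0,0],"turn":[0,0,-0.121]},{"jaw":0.6,"dp":[0,0,0],"turn":[0,0,-0.121]},{"jaw":0.6,"dp":[0,0,0],"turn":[0,0,-0.121]},{"jaw":0.6,"dp":[0,0,0],"turn":[0,0,-0.121]},{"jaw":0.6,"dp":[0,0,0],"turn":[0,0,-0.121]}]'
python3 -m handwheel '[{"jaw":0.6,"dp":[0,0,0],"turn":[0,0,-0.121]},{"jaw":0.6,"dp":[0,0,0],"turn":[0,0,-0.121]},{"jaw":0.6,"dp":[0,0,0],"turn":[0,0,-0.119]},{"jaw":0.6,"dp":[0,0,0],"turn":[0,0,0]},{"jaw":0.6,"dp":[0,0,0],"turn":[0,0,0]}]'
python3 st.py w8
python3 - <<'E'
from h import *
for n in ["wrist","top"]:
    p=imaging.camera(n)
    try:
        x,f=fitcap([p],[.594,.106],.012); d=x-[.5986,.117]; a=np.radians(67.65)
        print(n,x,f,"in jig",d@[np.cos(a),np.sin(a)],d@[-np.sin(a),np.cos(a)])
    except IndexError: print(n,"none")
E
```

```text
time: 13.87
tool_pos: [0.5727, 0.0568, 0.0314]
tool_rot: [-0.617, -3.079, 0.002]
wrist_force: [-0.4, 0.8, 0.2]
finger_gap: 0.199
finger_force: 0.0
time: 14.28
tool_pos: [0.5572, 0.0144, 0.1227]
tool_rot: [0.619, 3.074, -0.001]
wrist_force: [1.2, -0.5, 1.2]
finger_gap: 0.325
finger_force: 0.0
time: 14.7
tool_pos: [0.5552, 0.017, 0.1171]
tool_rot: [-1.515, -2.752, 0.001]
wrist_force: [0.1, 0.1, 0.2]
finger_gap: 0.4
finger_force: 0.0
time: 15.12
tool_pos: [0.5552, 0.017, 0.117]
tool_rot: [-2.266, -2.176, 0.001]
wrist_force: [0.3, -0.3, 0.3]
finger_gap: 0.4
finger_force: 0.0
time: 15.53
tool_pos: [0.5553, 0.0171, 0.117]
tool_rot: [-2.612, -1.746, 0.001]
wrist_force: [-0.3, -0.2, 0.5]
finger_gap: 0.397
finger_force: 0.0
t 15.53 tool jig [-108.9    2. ] z 0.1170281698340551 F jig [-0.3  0.3  0.5] gap 0.3973308923796714
[(0.91, array([-8.2,  1.4]))]
wrist [0.59114657 0.10733858] 0.3295684154026599 in jig -0.011769905058646174 0.0032196272485319256
top none
```

View pics/w8.png

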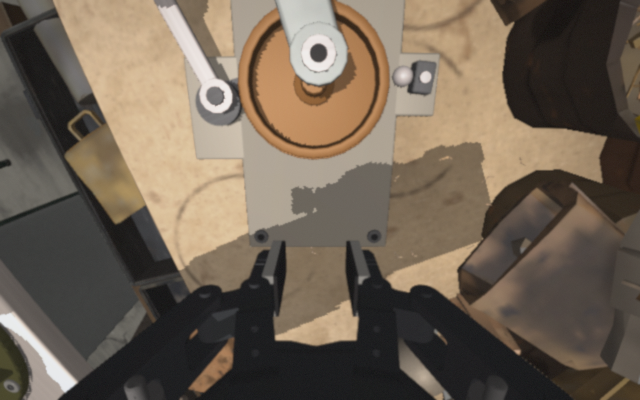

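Picture: cap under the arm around (315,80), clear gap to the fingers at (280,270)/(352,270); side ball at (402,76). Lower behind it and nudge.

```bash
python3 -m handwheel '[{"jaw":0.6,"dp":[0,0,-0.03],"turn":[0,0,0]},{"jaw":0.6,"dp":[0,0,-0.03],"turn":[0,0,0]},{"jaw":0.6,"dp":[0,0,-0.02],"turn":[0,0,0]},{"jaw":0.6,"dp":[0,0,-0.01],"turn":[0,0,0]},{"jaw":0.6,"dp":[0,0,0],"turn":[0,0,0]}]'
python3 -m handwheel '[{"jaw":0.6,"dp":[0.0025,0.0055,0],"turn":[0,0,0]},{"jaw":0.6,"dp":[0.003,0.007,0],"turn":[0,0,0]},{"jaw":0.6,"dp":[0.002,0.005,0],"turn":[0,0,0]},{"jaw":0.6,"dp":[0.0015,0.003,0],"turn":[0,0,0]},{"jaw":0.6,"dp":[0,0,0],"turn":[0,0,0]}]'
python3 st.py w9
python3 -m handwheel '[{"jaw":0.6,"dp":[0.0013,0.003,0],"turn":[0,0,0]},{"jaw":0.6,"dp":[0.0013,0.003,0],"turn":[0,0,0]},{"jaw":0.6,"dp":[0,0,0],"turn":[0,0,0]}]'
python3 st.py w10
```

```text
time: 16.25
tool_pos: [0.5535, 0.0171, 0.0248]
tool_rot: [-2.612, -1.741, 0.006]
wrist_force: [-0.2, 0.0, 0.4]
finger_gap: 0.399
finger_force: 0.0
time: 16.67
tool_pos: [0.566, 0.0387, 0.0282]
tool_rot: [2.613, 1.743, 0.003]
wrist_force: [0.3, -0.2, -0.0]
finger_gap: 0.402
finger_force: 0.0
t 16.67 tool jig [-84.8   0.4] z 0.02817492425012648 F jig [-0.  -0.4 -0. ] gap 0.4021116471342417
[(0.69, array([-1.9,  2.5]))]
time: 17.02
tool_pos: [0.5675, 0.0441, 0.0272]
tool_rot: [-2.614, -1.742, -0.001]
wrist_force: [0.3, 0.3, 0.7]
finger_gap: 0.405
finger_force: 0.0
t 17.02 tool jig [-79.3   1.1] z 0.027157231442072903 F jig [ 0.4 -0.1  0.7] gap 0.4053753518008947
[]
```

```bash
python3 -m handwheel '[{"jaw":0.6,"dp":[0.001,0.0023,0],"turn":[0,0,0]},{"jaw":0.6,"dp":[0.001,0.0023,0],"turn":[0,0,0]},{"jaw":0.6,"dp":[0,0,0],"turn":[0,0,0]},{"jaw":0.6,"dp":[0,0,0],"turn":[0,0,0]}]'
python3 -m handwheel '[{"jaw":0.6,"dp":[0.001,0.0023,0],"turn":[0,0,0]},{"jaw":0.6,"dp":[0.0006,0.0013,0],"turn":[0,0,0]},{"jaw":0.6,"dp":[0,0,0],"turn":[0,0,0]}]'
python3 st.py w11
python3 -m handwheel '[{"jaw":0.6,"dp":[0.0006,0.0014,0],"turn":[0,0,0]},{"jaw":0.6,"dp":[0,0,0],"turn":[0,0,0]},{"jaw":0.6,"dp":[0,0,0],"turn":[0,0,0]}]'
python3 st.py w12
```

```text
time: 17.45
tool_pos: [0.569, 0.0479, 0.027]
tool_rot: [2.614, 1.741, -0.001]
wrist_force: [-1.2, -2.5, 0.7]
finger_gap: 0.403
finger_force: 1.4
time: 17.7
tool_pos: [0.5708, 0.052, 0.027]
tool_rot: [-2.614, -1.742, 0.0]
wrist_force: [-2.2, -2.5, 0.3]
finger_gap: 0.4
finger_force: 1.5
t 17.7 tool jig [-70.7   1. ] z 0.027017297665883497 F jig [-3.1  1.1  0.3] gap 0.39964344127119067
[]
time: 18.05
tool_pos: [0.5715, 0.0536, 0.027]
tool_rot: [-2.614, -1.742, -0.001]
wrist_force: [-0.9, -1.9, -1.0]
finger_gap: 0.399
finger_force: 0.9
t 18.05 tool jig [-69.   1.] z 0.027029077424534195 F jig [-2.2  0.1 -1. ] gap 0.399482772127731
[]
```

```bash
for i in 1; do python3 -m handwheel '[{"jaw":0.6,"dp":[0.0004,0.0009,0],"turn":[0,0,0]},{"jaw":0.6,"dp":[0.0004,0.0009,0],"turn":[0,0,0]},{"jaw":0.6,"dp":[0,0,0],"turn":[0,0,0]}]'
python3 -m handwheel '[{"jaw":0.6,"dp":[0.0004,0.0009,0],"turn":[0,0,0]},{"jaw":0.6,"dp":[0,0,0],"turn":[0,0,0]},{"jaw":0.6,"dp":[0,0,0],"turn":[0,0,0]}]'
python3 -m handwheel '[{"jaw":0.6,"dp":[0.0004,0.0009,0],"turn":[0,0,0]},{"jaw":0.6,"dp":[0,0,0],"turn":[0,0,0]},{"jaw":0.6,"dp":[0,0,0],"turn":[0,0,0]}]'
done; python3 st.py w13
```

```text
time: 18.4
tool_pos: [0.5722, 0.0553, 0.027]
tool_rot: [-2.614, -1.742, 0.0]
wrist_force: [-0.7, -1.6, -0.8]
finger_gap: 0.398
finger_force: 0.9
time: 18.65
tool_pos: [0.5726, 0.0561, 0.027]
tool_rot: [-2.614, -1.742, -0.0]
wrist_force: [-1.1, -1.5, -0.7]
finger_gap: 0.403
finger_force: 0.8
time: 18.9
tool_pos: [0.573, 0.057, 0.027]
tool_rot: [-2.614, -1.742, -0.0]
wrist_force: [-1.0, -2.2, -1.3]
finger_gap: 0.399
finger_force: 0.8
t 18.9 tool jig [-65.2   0.8] z 0.02704297150305752 F jig [-2.4  0.1 -1.3] gap 0.39910991109971533
[]
```

```bash
python3 -m handwheel '[{"jaw":0.6,"dp":[0.0004,0.0009,0],"turn":[0,0,0]},{"jaw":0.6,"dp":[0,0,0],"turn":[0,0,0]},{"jaw":0.6,"dp":[0,0,0],"turn":[0,0,0]}]'
python3 -m handwheel '[{"jaw":0.6,"dp":[0.0004,0.0009,0],"turn":[0,0,0]},{"jaw":0.6,"dp":[0,0,0],"turn":[0,0,0]},{"jaw":0.6,"dp":[0,0,0],"turn":[0,0,0]}]'
python3 -m handwheel '[{"jaw":0.6,"dp":[0.0004,0.0009,0],"turn":[0,0,0]},{"jaw":0.6,"dp":[0,0,0],"turn":[0,0,0]},{"jaw":0.6,"dp":[0,0,0],"turn":[0,0,0]}]'
python3 st.py w14
```

```text
time: 19.25
tool_pos: [0.5735, 0.0578, 0.0271]
tool_rot: [-2.614, -1.742, -0.0]
wrist_force: [-0.3, -1.8, -1.6]
finger_gap: 0.397
finger_force: 0.9
time: 19.5
tool_pos: [0.5738, 0.0586, 0.0271]
tool_rot: [2.614, 1.742, -0.0]
wrist_force: [-1.3, -2.3, -0.7]
finger_gap: 0.401
finger_force: 1.3
time: 19.75
tool_pos: [0.5738, 0.0588, 0.027]
tool_rot: [2.614, 1.741, -0.002]
wrist_force: [-2.6, -5.2, -0.1]
finger_gap: 0.401
finger_force: 2.6
t 19.75 tool jig [-63.2   0.8] z 0.027030606951804318 F jig [-5.8  0.4 -0.1] gap 0.40058954198678876
[(0.33, array([-99.3,  -1.8]))]
```

View pics/w14.png

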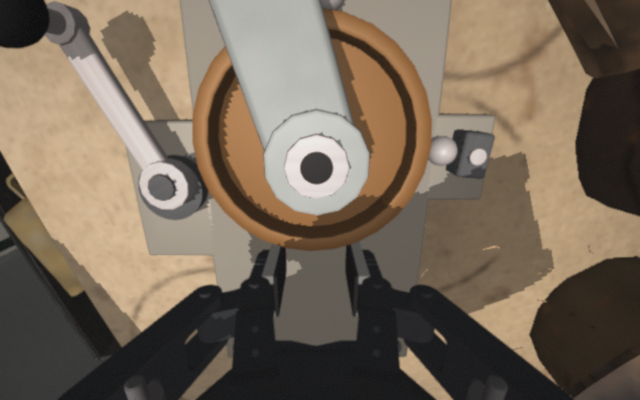

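Force rose to 5.8 N: the cap has met the end ball (335,5). The side ball at (443,150) is very close to the flange edge at (432,140). Now ease it sideways onto that ball.

```bash
python3 -m handwheel '[{"jaw":0.6,"dp":[0.0009,-0.0004,0],"turn":[0,0,0]},{"jaw":0.6,"dp":[0,0,0],"turn":[0,0,0]},{"jaw":0.6,"dp":[0,0,0],"turn":[0,0,0]}]'
python3 st.py w15 
python3 -m handwheel '[{"jaw":0.6,"dp":[0.0009,-0.0004,0],"turn":[0,0,0]},{"jaw":0.6,"dp":[0,0,0],"turn":[0,0,0]},{"jaw":0.6,"dp":[0,0,0],"turn":[0,0,0]}]'
python3 st.py w16
python3 - <<'E'
from h import *
# red/orange flange edge along the cap-side_ball line and cap pose compared with seated prediction
p=imaging.camera("wrist"); m=finder.outline_of("cap",p)
for n in [m[0]["mask"]]:
    a=np.radians(67.65);u=np.array([np.cos(a),np.sin(a)]);v=np.array([-u[1],u[0]])
    # flange radial edge residuals: project expected edge points at lower side azimuths
    cs,_=cv2.findContours(n.astype(np.uint8),cv2.RETR_EXTERNAL,cv2.CHAIN_APPROX_NONE)
    c=max(cs,key=len)[:,0].astype(float)
    P=np.array([atz(p,q,.024)[:2] for q in c])-[.5986,.117]; J=np.c_[P@u,P@v]*1000
    ang=np.degrees(np.arctan2(J[:,1],J[:,0])); r=np.hypot(*J.T)
    for A in range(-180,180,20):
        k=(ang>=A)&(ang<A+20)&(r>50)
        if k.any(): print(A+10,round(np.median(r[k]),1),k.sum())
E
```

```text
time: 20.1
tool_pos: [0.5741, 0.0587, 0.027]
tool_rot: [-2.615, -1.741, 0.003]
wrist_force: [-4.2, -3.2, 1.2]
finger_gap: 0.403
finger_force: 2.6
t 20.1 tool jig [-63.3   0.5] z 0.026959891523461635 F jig [-4.6  2.6  1.2] gap 0.40285440725381066
[]
time: 20.45
tool_pos: [0.5747, 0.0583, 0.0269]
tool_rot: [-2.614, -1.741, 0.004]
wrist_force: [-4.8, -3.7, 3.3]
finger_gap: 0.401
finger_force: 2.7
t 20.45 tool jig [-63.4  -0.2] z 0.02691878582118413 F jig [-5.2  3.   3.3] gap 0.40065892680026977
[]
-170 61.3 36
-150 60.9 32
-130 60.4 30
-110 59.5 35
-90 59.5 40
-70 59.3 41
-50 59.7 37
-30 60.3 38
-10 60.4 65
50 62.3 61
70 63.2 44
90 63.5 43
110 63.4 36
130 63.5 31
150 62.6 35
170 62.0 37
```

```bash
cat > cy.py <<'E'
from st import *
p=imaging.camera("wrist"); n=finder.outline_of("cap",p)[0]["mask"]
cs,_=cv2.findContours(n.astype(np.uint8),cv2.RETR_EXTERNAL,cv2.CHAIN_APPROX_NONE); c=max(cs,key=len)[:,0].astype(float)
P=np.array([atz(p,q,.024)[:2] for q in c])-[.5986,.117]; J=np.c_[P@u,P@v]*1000
ang=np.degrees(np.arctan2(J[:,1],J[:,0])); r=np.hypot(*J.T)
k=(r>55)&((np.abs(np.abs(ang)-90)<40))
A=np.c_[2*J[k],np.ones(k.sum())]; s=np.linalg.lstsq(A,(J[k]**2).sum(1),rcond=None)[0]
print("cap jig",s[:2],"r",np.sqrt(s[2]+s[0]**2+s[1]**2))
b=finder.place_of("ball_side",p); print("ball",[(round(q["p"],2),j(q["position"])) for q in b[:2]])
E
python3 cy.py w17
python3 -m handwheel '[{"jaw":0.6,"dp":[0.0009,-0.0004,0],"turn":[0,0,0]},{"jaw":0.6,"dp":[0,0,0],"turn":[0,0,0]},{"jaw":0.6,"dp":[0,0,0],"turn":[0,0,0]}]'
python3 -m handwheel '[{"jaw":0.6,"dp":[0.0009,-0.0004,0],"turn":[0,0,0]},{"jaw":0.6,"dp":[0,0,0],"turn":[0,0,0]},{"jaw":0.6,"dp":[0,0,0],"turn":[0,0,0]}]'
python3 cy.py w18
python3 -m handwheel '[{"jaw":0.6,"dp":[0.0009,-0.0004,0],"turn":[0,0,0]},{"jaw":0.6,"dp":[0,0,0],"turn":[0,0,0]},{"jaw":0.6,"dp":[0,0,0],"turn":[0,0,0]}]'
python3 cy.py w19
```

```text
t 20.65 tool jig [-63.4  -0.2] z 0.026930712043889166 F jig [-5.1  2.7  1.8] gap 0.3984745589384476
[]
cap jig [-0.47114213  2.01728823] r 61.386394951241144
ball [(0.9, array([ -2.8, -67.3]))]
time: 21.15
tool_pos: [0.5754, 0.0578, 0.0269]
tool_rot: [-2.614, -1.741, 0.004]
wrist_force: [-4.5, -4.3, 3.0]
finger_gap: 0.396
finger_force: 2.9
time: 21.4
tool_pos: [0.5762, 0.0573, 0.0269]
tool_rot: [-2.614, -1.741, 0.005]
wrist_force: [-6.6, -5.4, 3.5]
finger_gap: 0.407
finger_force: 3.1
t 21.4 tool jig [-63.7  -2. ] z 0.026889058705836032 F jig [-7.5  4.1  3.5] gap 0.4067954088204911
[]
cap jig [  8.9868519  118.85495073] r 47.85682999328357
ball [(0.64, array([ -1.7, -67. ]))]
time: 21.9
tool_pos: [0.577, 0.0569, 0.0269]
tool_rot: [-2.614, -1.741, 0.005]
wrist_force: [-6.6, -4.4, 3.3]
finger_gap: 0.399
finger_force: 3.3
t 21.9 tool jig [-63.8  -2.9] z 0.026902756135635305 F jig [-6.6  4.4  3.3] gap 0.3988793190581284
[]
cap jig [-0.50837057  0.77231377] r 61.312129393141014
ball [(0.7, array([ -5.7, -68.9]))]
```

```bash
python3 -m handwheel '[{"jaw":0.6,"dp":[0.0012,0,0],"turn":[0,0,0]},{"jaw":0.6,"dp":[0,0,0],"turn":[0,0,0]},{"jaw":0.6,"dp":[0,0,0],"turn":[0,0,0]}]'
python3 cy.py w20
python3 -m handwheel '[{"jaw":0.6,"dp":[0.0012,0,0],"turn":[0,0,0]},{"jaw":0.6,"dp":[0,0,0],"turn":[0,0,0]},{"jaw":0.6,"dp":[0,0,0],"turn":[0,0,0]}]'
python3 cy.py w21
python3 - <<'E'
from h import *
i=cv2.imread("pics/w21.png"); p=imaging.camera("wrist")
a=np.radians(67.65);u=np.array([np.cos(a),np.sin(a)]);v=np.array([-u[1],u[0]])
b=np.array([.5986,.117])-.006*u-.068*v; c=proj(p,[[b[0],b[1],.019]])[0]; print("pred ball px",c)
x,y=np.round(c).astype(int); g=cv2.cvtColor(i[y-30:y+30,x-30:x+30],cv2.COLOR_BGR2GRAY)
h=cv2.HoughCircles(cv2.resize(g,None,fx=3,fy=3,interpolation=cv2.INTER_CUBIC),cv2.HOUGH_GRADIENT,1,20,param1=80,param2=18,minRadius=24,maxRadius=60)
for q in (h[0][:3] if h is not None else []):
    uv=(x-30+q[0]/3,y-30+q[1]/3); P=atz(p,uv,.019)[:2]-[.5986,.117]; print("ball hough",uv,q[2]/3,P@u*1000,P@v*1000)
print(np.linalg.norm(proj(p,[[b[0],b[1],.019]])-proj(p,[[b[0]+.008,b[1],.019]])))
E
```

```text
time: 22.4
tool_pos: [0.5776, 0.0565, 0.0268]
tool_rot: [-2.614, -1.741, 0.007]
wrist_force: [-7.4, -4.9, 4.6]
finger_gap: 0.4
finger_force: 4.0
t 22.4 tool jig [-63.9  -3.6] z 0.026837572466279637 F jig [-7.4  5.   4.6] gap 0.4003066083905269
[]
cap jig [-0.48993952  0.45343304] r 61.22611389842831
ball [(0.75, array([ -3.2, -65.2])), (0.6, array([-28. ,  79.4]))]
time: 22.9
tool_pos: [0.5782, 0.0563, 0.0267]
tool_rot: [-2.614, -1.741, 0.009]
wrist_force: [-9.4, -6.1, 4.8]
finger_gap: 0.398
finger_force: 4.7
t 22.9 tool jig [-63.9  -4.2] z 0.026696172931204295 F jig [-9.2  6.4  4.8] gap 0.39826721580762103
[]
cap jig [-0.52382968  0.40241302] r 61.43026979270661
ball [(0.71, array([ -1.9, -66.4]))]
pred ball px [433.22724231 151.72784954]
ball hough (np.float64(432.8333339691162), np.float64(149.1666660308838)) 15.8 -4.62044480255688 -67.61474679639012
15.354784999396017
```

Sideways motion of the cap stalled (y 0.4 mm) while force rises: it rests on both balls. Withdraw backwards, go up and over to the knob.

```bash
python3 -m handwheel '[{"jaw":0.6,"dp":[-0.0025,-0.001,0],"turn":[0,0,0]},{"jaw":0.6,"dp":[-0.003,-0.006,0],"turn":[0,0,0]},{"jaw":0.6,"dp":[-0.004,-0.01,0],"turn":[0,0,0]},{"jaw":0.6,"dp":[-0.004,-0.01,0],"turn":[0,0,0]},{"jaw":0.6,"dp":[0,0,0.03],"turn":[0,0,0]}]'
python3 -m handwheel '[{"jaw":0.4,"dp":[0,0,0.04],"turn":[0,0,0]},{"jaw":0.4,"dp":[0,0,0.04],"turn":[0,0,0.09]},{"jaw":0.4,"dp":[-0.01,0.02,0.03],"turn":[0,0,0.09]},{"jaw":0.4,"dp":[-0.012,0.025,0],"turn":[0,0,0.09]},{"jaw":0.4,"dp":[-0.012,0.025,0],"turn":[0,0,0.09]}]'
python3 -m handwheel '[{"jaw":0.4,"dp":[-0.01,0.03,0],"turn":[0,0,0.09]},{"jaw":0.4,"dp":[-0.008,0.03,0],"turn":[0,0,0]},{"jaw":0.4,"dp":[-0.002,0.03,0],"turn":[0,0,0]},{"jaw":0.4,"dp":[0,0,0],"turn":[0,0,0]},{"jaw":0.4,"dp":[0,0,0],"turn":[0,0,0]}]'
cat > kn.py <<'E'
from st import *
from scipy.spatial.transform import Rotation as Ro
y=Ro.from_rotvec(s["tool_rot"]).as_matrix()[:,1];print("tool",s["tool_pos"],"yaw",np.degrees(np.arctan2(y[1],y[0])),"joints",np.round(s["joints"],2))
o=[]
for n in ["wrist","top","scene"]:
    p=imaging.camera(n); q=finder.place_of("knob",p); m=finder.outline_of("knob",p)
    print(n,[(round(k["p"],2),np.round(k["position"],4)) for k in q[:1]],"nest/cap",[(k["p"],j(k["position"])) for k in finder.place_of("cap",p)[:1]])
    if q: 
        i=p["pixels"].max(2); c=proj(p,[q[0]["position"]])[0]; x0,y0=np.round(c).astype(int); R=22 if n!="wrist" else 70
        X0,Y0=max(x0-R,0),max(y0-R,0); b=(i[Y0:y0+R,X0:x0+R]<60).astype(np.uint8)
        k,l,st,ce=cv2.connectedComponentsWithStats(b)
        if k>1: 
            a=1+np.argmax(st[1:,4]); uv=ce[a]+[X0,Y0]; print("blob",uv,st[a,2:],"pred",c)
            o.append((n,p,c,uv))
np.set_printoptions(precision=4,suppress=True)
print("tri",tri([(p,c) for n,p,c,_ in o]),"blob",tri([(p,b) for n,p,_,b in o]))
E
python3 kn.py w22
```

```text
time: 23.62
tool_pos: [0.5626, 0.0284, 0.0526]
tool_rot: [-2.612, -1.737, 0.013]
wrist_force: [-1.3, 0.2, -0.2]
finger_gap: 0.397
finger_force: 0.0
time: 24.03
tool_pos: [0.5356, 0.1005, 0.1702]
tool_rot: [2.256, 2.182, 0.009]
wrist_force: [0.2, 0.0, -0.5]
finger_gap: 0.597
finger_force: 0.0
time: 24.45
tool_pos: [0.5137, 0.1912, 0.1673]
tool_rot: [2.157, 2.283, 0.001]
wrist_force: [-0.4, 0.4, -0.6]
finger_gap: 0.602
finger_force: 0.0
t 24.45 tool jig [ 36.3 106.8] z 0.16731949049745612 F jig [ 0.3  0.5 -0.6] gap 0.6019863904069555
[(0.58, array([ 5.7, -4.2]))]
tool [0.51366234 0.19121805 0.16731949] yaw 3.2515605640603202 joints [ 0.36  0.25 -0.28  1.04 -0.    1.87]
wrist [(0.91, array([0.5138, 0.215 , 0.0567]))] nest/cap [(0.88, array([ 2.9, -1.8]))]
blob [316.07627119 170.4779661 ] [ 29  28 590] pred [316.51132794 168.87693689]
top [] nest/cap [(0.62, array([ 0.4, -2.3]))]
scene [(0.91, array([0.5166, 0.2083, 0.0563]))] nest/cap [(0.66, array([ 0.4, -0.8]))]
blob [241.53703704 232.37037037] [ 9  9 54] pred [242.13828716 230.8003958 ]
tri [0.5129 0.2131 0.0595] blob [0.5134 0.2126 0.0548]
```

```bash
python3 -m handwheel '[{"jaw":0.4,"dp":[-0.001,0.0105,0],"turn":[0,0,0]},{"jaw":0.4,"dp":[0,0.0105,-0.02],"turn":[0,0,0]},{"jaw":0.4,"dp":[0,0,-0.03],"turn":[0,0,0]},{"jaw":0.4,"dp":[0,0,-0.03],"turn":[0,0,0]},{"jaw":0.4,"dp":[0,0,-0.02],"turn":[0,0,0]}]' 30
python3 -m handwheel '[{"jaw":0.4,"dp":[0,0,-0.015],"turn":[0,0,0]},{"jaw":0.4,"dp":[0,0,-0.006],"turn":[0,0,0]},{"jaw":0.4,"dp":[0,0,0],"turn":[0,0,0]},{"jaw":0.4,"dp":[0,0,0],"turn":[0,0,0]}]'
python3 -m handwheel '[{"jaw":1,"dp":[0,0,0],"turn":[0,0,0]},{"jaw":1,"dp":[0,0,0],"turn":[0,0,0]},{"jaw":1,"dp":[0,0,0],"turn":[0,0,0]},{"jaw":1,"dp":[0,0,0],"turn":[0,0,0]}]'
python3 - <<'E'
import numpy as np
th=np.radians(94)+np.arange(0,26)*.1
P=np.c_[.085*np.cos(th),.085*np.sin(th)]
print(np.round(np.diff(P,axis=0),4).tolist())
E
```

```text
time: 25.57
tool_pos: [0.5114, 0.2122, 0.0648]
tool_rot: [-2.158, -2.281, 0.002]
wrist_force: [-0.9, -0.4, -0.2]
finger_gap: 0.603
finger_force: 0.0
time: 25.9
tool_pos: [0.5128, 0.2121, 0.0465]
tool_rot: [-2.16, -2.282, -0.0]
wrist_force: [-0.3, -0.0, 0.4]
finger_gap: 0.599
finger_force: 0.0
time: 26.23
tool_pos: [0.5135, 0.2123, 0.0472]
tool_rot: [2.16, 2.281, 0.004]
wrist_force: [-0.8, 1.5, 3.0]
finger_gap: 0.303
finger_force: 29.4
[[-0.0084, -0.001], [-0.0083, -0.0019], [-0.0081, -0.0027], [-0.0078, -0.0035], [-0.0074, -0.0042], [-0.0069, -0.0049], [-0.0064, -0.0056], [-0.0058, -0.0062], [-0.0051, -0.0068], [-0.0044, -0.0072], [-0.0037, -0.0076], [-0.0029, -0.008], [-0.0021, -0.0082], [-0.0013, -0.0084], [-0.0004, -0.0085], [0.0004, -0.0085], [0.0013, -0.0084], [0.0021, -0.0082], [0.0029, -0.008], [0.0037, -0.0077], [0.0044, -0.0072], [0.0051, -0.0068], [0.0058, -0.0062], [0.0064, -0.0056], [0.0069, -0.0049]]
```

```bash
python3 -m handwheel '[{"jaw":1,"dp":[-0.0084,-0.001,0],"turn":[0,0,0.1]},{"jaw":1,"dp":[-0.0083,-0.0019,0],"turn":[0,0,0.1]},{"jaw":1,"dp":[-0.0081,-0.0027,0],"turn":[0,0,0.1]},{"jaw":1,"dp":[-0.0078,-0.0035,0],"turn":[0,0,0.1]},{"jaw":1,"dp":[-0.0074,-0.0042,0],"turn":[0,0,0.1]}]'
python3 -m handwheel '[{"jaw":1,"dp":[-0.0069,-0.0049,0],"turn":[0,0,0.1]},{"jaw":1,"dp":[-0.0064,-0.0056,0],"turn":[0,0,0.1]},{"jaw":1,"dp":[-0.0058,-0.0062,0],"turn":[0,0,0.1]},{"jaw":1,"dp":[-0.0051,-0.0068,0],"turn":[0,0,0.1]},{"jaw":1,"dp":[-0.0044,-0.0072,0],"turn":[0,0,0.1]}]'
python3 -m handwheel '[{"jaw":1,"dp":[-0.0037,-0.0076,0],"turn":[0,0,0.1]},{"jaw":1,"dp":[-0.0029,-0.008,0],"turn":[0,0,0.1]},{"jaw":1,"dp":[-0.0021,-0.0082,0],"turn":[0,0,0.1]},{"jaw":1,"dp":[-0.0013,-0.0084,0],"turn":[0,0,0.1]},{"jaw":1,"dp":[-0.0004,-0.0085,0],"turn":[0,0,0.1]}]'
```

```text
time: 26.65
tool_pos: [0.4733, 0.1994, 0.0472]
tool_rot: [1.521, 2.748, 0.005]
wrist_force: [0.9, 3.0, 3.4]
finger_gap: 0.304
finger_force: 29.5
time: 27.07
tool_pos: [0.4444, 0.1686, 0.0471]
tool_rot: [0.793, 3.039, 0.005]
wrist_force: [-1.4, 3.7, 3.6]
finger_gap: 0.302
finger_force: 29.5
time: 27.48
tool_pos: [0.4334, 0.1277, 0.0468]
tool_rot: [0.016, 3.141, 0.005]
wrist_force: [-2.4, 4.2, 3.3]
finger_gap: 0.307
finger_force: 29.5
```

```bash
python3 -m handwheel '[{"jaw":1,"dp":[0.0004,-0.0085,0],"turn":[0,0,0.1]},{"jaw":1,"dp":[0.0013,-0.0084,0],"turn":[0,0,0.1]},{"jaw":1,"dp":[0.0021,-0.0082,0],"turn":[0,0,0.1]},{"jaw":1,"dp":[0.0029,-0.008,0],"turn":[0,0,0.1]},{"jaw":1,"dp":[0,0,0],"turn":[0,0,0]}]'
python3 -m handwheel '[{"jaw":1,"dp":[0.0037,-0.0077,0],"turn":[0,0,0.1]},{"jaw":1,"dp":[0.0044,-0.0072,0],"turn":[0,0,0.1]},{"jaw":1,"dp":[0.0051,-0.0068,0],"turn":[0,0,0.1]},{"jaw":1,"dp":[0,0,0],"turn":[0,0,0]}]'
python3 st.py w23
```

```text
time: 27.9
tool_pos: [0.4397, 0.0937, 0.0465]
tool_rot: [0.603, -3.082, -0.003]
wrist_force: [-4.3, 2.5, 4.8]
finger_gap: 0.304
finger_force: 29.7
time: 28.23
tool_pos: [0.453, 0.0722, 0.0463]
tool_rot: [1.054, -2.959, -0.003]
wrist_force: [-4.6, 3.1, 5.5]
finger_gap: 0.304
finger_force: 29.7
t 28.23 tool jig [-96.8 117.6] z 0.046261976274009464 F jig [1.2 5.5 5.5] gap 0.30439532455859636
[]
```

```bash
python3 -m handwheel '[{"jaw":1,"dp":[0.0058,-0.0062,0],"turn":[0,0,0.1]},{"jaw":1,"dp":[0.0064,-0.0056,0],"turn":[0,0,0.1]},{"jaw":1,"dp":[0,0,0],"turn":[0,0,0]},{"jaw":1,"dp":[0,0,0],"turn":[0,0,0]}]'
python3 -m handwheel '[{"jaw":1,"dp":[0.0023,-0.0016,0],"turn":[0,0,0.03]},{"jaw":1,"dp":[0,0,0],"turn":[0,0,0]},{"jaw":1,"dp":[0,0,0],"turn":[0,0,0]}]'
```

```text
time: 28.67
tool_pos: [0.4642, 0.0614, 0.046]
tool_rot: [1.338, -2.841, -0.005]
wrist_force: [-5.2, 4.6, 4.5]
finger_gap: 0.305
finger_force: 29.8
time: 28.92
tool_pos: [0.4654, 0.0603, 0.0458]
tool_rot: [1.38, -2.82, -0.008]
wrist_force: [-7.2, 6.7, 5.6]
finger_gap: 0.306
finger_force: 29.9
```

```bash
python3 -m handwheel '[{"jaw":0.4,"dp":[0,0,0],"turn":[0,0,0]},{"jaw":0.4,"dp":[0,0,0],"turn":[0,0,0]},{"jaw":0.4,"dp":[0,0,0],"turn":[0,0,0]},{"jaw":0.4,"dp":[0,0,0.02],"turn":[0,0,0]},{"jaw":0.4,"dp":[0,0,0.03],"turn":[0,0,0]}]'
python3 -m handwheel '[{"jaw":0.4,"dp":[0,0,0.03],"turn":[0,0,0]},{"jaw":0.4,"dp":[0,0,0.03],"turn":[0,0,0]},{"jaw":0.4,"dp":[0,0,0.03],"turn":[0,0,0]},{"jaw":0.4,"dp":[0,-0.03,0],"turn":[0,0,0]},{"jaw":0.4,"dp":[0,-0.03,0],"turn":[0,0,0]}]'
python3 -m handwheel '[{"jaw":0.4,"dp":[0,-0.03,0],"turn":[0,0,0]},{"jaw":0.4,"dp":[0,-0.03,0],"turn":[0,0,0]},{"jaw":0.4,"dp":[0,0,0],"turn":[0,0,0]},{"jaw":0.4,"dp":[0,0,0],"turn":[0,0,0]},{"jaw":0.4,"dp":[0,0,0],"turn":[0,0,0]}]'
python3 - <<'E'
from st import *
for n in ["wrist","top","scene"]:
    p=imaging.camera(n)
    for k in ["cap","knob","cam_disc","bell_front","ball_dolly"]:
        q=finder.place_of(k,p)
        if q:
            P=np.array(q[0]["position"]); d=P[:2]-[.5185,.1273]
            print(n,k,round(q[0]["p"],2),np.round(P,4),j(P),"q" if k=="knob" else "",round(np.radians((np.degrees(np.arctan2(d[1],d[0]))-87.65)%360),2) if k=="knob" else "")
E
```

```text
time: 29.33
tool_pos: [0.4657, 0.058, 0.0944]
tool_rot: [1.38, -2.816, -0.001]
wrist_force: [0.6, 0.3, -0.6]
finger_gap: 0.6
finger_force: 0.0
time: 29.75
tool_pos: [0.4703, -0.0014, 0.1887]
tool_rot: [-1.385, 2.814, -0.005]
wrist_force: [-0.1, -0.5, -0.7]
finger_gap: 0.604
finger_force: 0.0
time: 30.17
tool_pos: [0.4681, -0.0613, 0.1861]
tool_rot: [-1.383, 2.821, -0.0]
wrist_force: [-0.1, 0.5, 0.2]
finger_gap: 0.597
finger_force: 0.0
t 30.17 tool jig [-214.6   52.9] z 0.18610492191912478 F jig [0.4 0.3 0.2] gap 0.5965527746908542Traceback (most recent call last):
  File "<stdin>", line 1, in <module>
  File "st.py", line 6, in <module>
    p=imaging.camera("wrist"); cv2.imwrite(f"pics/{sys.argv[1]}.png",p["pixels"])
                                                   ~~~~~~~~^^^
IndexError: list index out of range
```

```bash
cat > e.py <<'E'
from st import *
for n in ["wrist","top","scene"]:
    p=imaging.camera(n)
    for k in ["cap","knob","cam_disc","bell_front","ball_dolly"]:
        q=finder.place_of(k,p)
        if q:
            P=np.array(q[0]["position"]); d=P[:2]-[.5185,.1273]
            print(n,k,round(q[0]["p"],2),np.round(P,4),j(P),"q" if k=="knob" else "",round(np.radians((np.degrees(np.arctan2(d[1],d[0]))-87.65)%360),2) if k=="knob" else "")
E
python3 e.py w24
```

```text
t 30.22 tool jig [-214.2   53.1] z 0.18607413834350156 F jig [-0.1  1.2 -0.2] gap 0.5978001962544108
[(0.8, array([ 5.1, -5.3]))]
wrist cap 0.96 [0.6067 0.1216 0.0132] [ 7.3 -5.7]  
wrist knob 0.66 [0.4661 0.0625 0.055 ] [-100.8  101.8] q 2.5
wrist cam_disc 0.66 [0.5183 0.1249 0.0122] [-23.2  77.3]  
wrist bell_front 0.87 [ 0.3859 -0.1016 -0.001 ] [-283.1  113.6]  
wrist ball_dolly 0.84 [ 0.5866 -0.1609  0.0013] [-261.6  -94.6]  
top cap 0.95 [0.6013 0.1185 0.0116] [ 2.4 -1.9]  
top knob 0.5 [0.466  0.0629 0.0596] [-100.5  102.1] q 2.5
top cam_disc 0.37 [0.5231 0.1344 0.0165] [-12.6  76.4]  
top bell_front 0.44 [0.5254 0.1304 0.0148] [-15.4  72.8]  
scene cap 0.82 [0.6013 0.1197 0.0092] [ 3.5 -1.5]  
scene knob 0.81 [0.4646 0.0576 0.0548] [-105.9  101.3] q 2.52
scene cam_disc 0.61 [0.5229 0.1302 0.0139] [-16.6  75. ]  
scene bell_front 0.84 [ 0.3879 -0.1011  0.0033] [-281.8  111.9]  
scene ball_dolly 0.84 [ 0.5904 -0.1661  0.0019] [-265.  -100.1]
```

```bash
python3 -c "
from cell import ctrl
print(ctrl.hand_in())"
```

```text
the job is handed in; nothing more can be done
None
```

I handed the job in at about 30 s: the cap is against both locating balls, the lever reads fully over (about 2.5 rad) and both bystanders are where they were. No verdict came back, the final clamp forces weren't measured, and I nudged the cap home from behind instead of holding the rim, because the hand met the bush arm.

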